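Find the rattling gear case and hold it out over the parts tray

ROBOT

A 6-joint arm with a two-finger parallel gripper is mounted at the origin on the work surface. World frame = base frame: x ahead of the robot, y to its left, z up, the work surface at z = 0. Lengths are in mm, angles in degrees, forces in N, time in s.
With the tool pointing down it reaches from about 275 to 825 mm from the base axis. Payload 5.2 kg.
Tool frame: the origin (TCP) lies at the very end of the fingers, on their centre line; the grasp point (between the pads) lies bot.grip_point_offset behind it (bot.grip_point_offset is the distance from the TCP to the grasp point, in mm); z points along the fingers, y is the line along which they close (so a half turn about z gives the same grasp; the last joint's range is limited). The gripper opens to 93 mm and grips with 3 to 60 N. Pads are 15 mm wide; open, the fingers measure 128 mm over their backs; the gripper's body (75 mm by 188 mm) begins 65 mm behind the grasp point.
Start: joints at [-75.848, 14.817, 87.949, -0, 77.235, -11.62], TCP at [239.152, -495.289, 218.653] pointing down, gripper open.
Joint ranges: [-179.93, 179.93], [-52.35, 119.4], [10.71, 147.94], [-69.91, 249.91], [12.55, 155.21], [-178.61, 178.61]. Speed limits (degrees/s): [147.25, 147.25, 180, 180, 180, 180].

INTERFACE

Orientations are given as [roll, pitch, yaw] about the fixed x, y, z axes, in that order (R = Rz(yaw) Ry(pitch) Rx(roll)).
In Python, from plant import bot, vision gives the robot as it stands.
- The arm moves only by the tool send_rows, never from a script. Its argument "deltas" is a list of rows, each a list of 7 numbers: the shift along the tool's x, y, z in m, then the turn, a rotation vector about the tool's x, y, z in degrees, then the gripper's target within -1 to 1 (fully open at 1, half-way at 0, shut at -1). In form: [[x, y, z, ax, ay, az, gripper], ...]. A call has 1 to 5 rows; each row shifts and turns the commanded pose from where the row before left it, along the tool's axes as they then stand; what a row does not reach is not made up. A row lasts 1/12 s, in which the tool goes at most 41.7 mm and 7.16 degrees, less where a joint would pass 70% of its speed; a pose out of reach is approached as far as the arm can. A call is refused whole if a number of a shift passes 0.0417 or a number of a turn 7.16, either way. A call with a gripper value outside its range is refused whole. The fingers move at their own pace and stop on an object; "force" is the grip in N (left out, the last holds). Time passes only in rows, so rows that do not move let the fingers close. It gives the time, the measured TCP pose, the force and the opening at its end, in the units of the state.
- bot.get_state(): the state, without advancing time (a new reading comes with each control period).
- vision.snapshot(name): name is "side" or "top"; returns a dict with "image" (400x640x3 uint8, red, green, blue), "range_z" (400x640 float32, mm along the optical axis (not along the pixel's ray), 0 where there is no reading), "intrinsics" (3x3 intrinsics, pixels), "R" (3x3) and "t" (3): a world point X has camera coordinates R X + t. Camera axes: x right, y down, z forward; pixel columns grow to the right and rows downward; lengths in mm; the calibration is good to about 2 mm. A picture is of the moment at which its call begins.
- bot.close_job(): hands the job in, once; it reports no verdict.
The state is a dict: "t": time; "joint_pos": joint angles; "dq": joint speeds; "effort": joint torques, N m; "ee_pos": TCP position; "tool_rot": TCP orientation; "force": force on the tool from outside, world axes, zero at the start; "torque": the same for the moment, N m; "finger_gap": opening from 0.0 (shut) to 1.0 (fully open).
Only numpy, scipy, OpenCV 4.12 (cv2) and the standard library are available. Lean on these libraries where they do the work, as an engineer would, in place of code of your own. Each camera call takes 0.05 s, during which the arm holds its last target. There are 200 camera calls.

TASK

A gear has come loose in one of the three closed grey parts cases: lift and shake them one at a time until you have one in hand that you have felt rattle, and stand each quiet one back upright where it was, without dropping it. Then hold the rattling case out level and still above the middle of the round steel tray, with its underside about 100 mm or more above the bench, and finish while still holding it there in the gripper, ready for a colleague to open; leave the motor, the hex key and the spur gear alone.

Things in the scene. Friction and masses are not known exactly. Their poses are not given: they have to be found in the camera images.
- case_1_mid (a point): Left (largest y) of three parts cases alike: centre, 23 mm above its underside. Loose, closed, opaque grey plastic box, 64 x 64 mm, 46 mm high, 0.43 to 0.54 kg, on the bench. z up; x runs from the aluminium latch (-x side, sticks out 3 mm) to the hinge (+x side, 4 mm); take it by the plain sides +y and -y, 64 mm apart. Turned up to 0.6 rad either way. 25 to 40 N of grip holds it when shaken
- case_2_mid (a point): Middle of three parts cases alike: centre, 23 mm above its underside. Size and axes as the left one. Each holds a steel gear: packed hard in two of them; in one (any of the three) it is loose on springy packing and can jump 9 mm sideways any way. Contents weigh the same, so weight does not tell
- case_3_mid (a point): Right (smallest y) of three parts cases alike: centre, 23 mm above its underside. Size and axes as the left one. Shaken sideways (a few 60 to 80 mm strokes of 0.25 to 0.3 s) and then held still, the loose gear goes on swinging about 4 times a second for a second or so: about 1 N to and fro in the horizontal force on the tool. Packed cases are quiet at once
- tray: round open steel parts tray, 110 mm across the rim and 18 mm high, fixed to the bench beyond the cases; origin at the centre of its underside, on the bench
- motor: bystander: black electric motor lying on its side along its own x axis, 40 mm across, 60 mm long plus a 14 mm shaft, 41 mm high; origin under its middle
- hexkey: bystander: L-shaped steel hex key lying flat, 6 mm thick, long arm 100 mm from the origin along its x, short arm 30 mm along +y at the far end
- spur_gear: bystander: dark steel spur gear lying flat, 46 mm across, 18 mm high with its hub; origin under its centre
There are look-alikes about, which are no part of the job. Leave any purple look-alike of the part that bears case_1_mid alone. Leave any purple look-alike of the part that bears case_2_mid alone.

How it is judged (in metres and radians):
On the way:
1. the case with the loose gear is lifted and shaken so that its loose gear swings 6 mm or more off centre (((distance between gear_c0 and case_1_mid below 0.035 m and height (world z) of case_1_mid above 0.04 m and horizontal distance between gear_c0 and case_1_mid above 0.006 m and contact force between case_1 and the fingers above 1 N) or (distance between gear_c0 and case_2_mid below 0.035 m and height (world z) of case_2_mid above 0.04 m and horizontal distance between gear_c0 and case_2_mid above 0.006 m and contact force between case_2 and the fingers above 1 N) or (distance between gear_c0 and case_3_mid below 0.035 m and height (world z) of case_3_mid above 0.04 m and horizontal distance between gear_c0 and case_3_mid above 0.006 m and contact force between case_3 and the fingers above 1 N))).
At the end, for the whole second after the job is handed in: the rattling case is in the gripper, its centre within 40 mm of the tray's centre from above and over 95 mm above the bench, level within 0.25 rad, under 0.04 m/s, off the tray; the other two stand upright (0.1 rad), let go, within 50 mm of where they stood (((distance between gear_c0 and case_1_mid below 0.035 m and horizontal distance between case_1_mid and tray below 0.04 m and height (world z) of case_1_mid above 0.095 m and angle between case_1_mid's own z axis and vertical below 0.25 rad and linear speed of case_1 below 0.04 m/s and contact force between case_1 and the fingers above 1 N and contact force between case_1 and tray below 0.1 N and distance of each of case_2_mid, case_3_mid from where it was at the start of the episode below 0.05 m and angle between each of case_2_mid, case_3_mid's own z axis and vertical below 0.1 rad and linear speed of each of case_2, case_3 below 0.03 m/s and contact force between each of case_2, case_3 and the fingers below 0.1 N) or (distance between gear_c0 and case_2_mid below 0.035 m and horizontal distance between case_2_mid and tray below 0.04 m and height (world z) of case_2_mid above 0.095 m and angle between case_2_mid's own z axis and vertical below 0.25 rad and linear speed of case_2 below 0.04 m/s and contact force between case_2 and the fingers above 1 N and contact force between case_2 and tray below 0.1 N and distance of each of case_1_mid, case_3_mid from where it was at the start of the episode below 0.05 m and angle between each of case_1_mid, case_3_mid's own z axis and vertical below 0.1 rad and linear speed of each of case_1, case_3 below 0.03 m/s and contact force between each of case_1, case_3 and the fingers below 0.1 N) or (distance between gear_c0 and case_3_mid below 0.035 m and horizontal distance between case_3_mid and tray below 0.04 m and height (world z) of case_3_mid above 0.095 m and angle between case_3_mid's own z axis and vertical below 0.25 rad and linear speed of case_3 below 0.04 m/s and contact force between case_3 and the fingers above 1 N and contact force between case_3 and tray below 0.1 N and distance of each of case_1_mid, case_2_mid from where it was at the start of the episode below 0.05 m and angle between each of case_1_mid, case_2_mid's own z axis and vertical below 0.1 rad and linear speed of each of case_1, case_2 below 0.03 m/s and contact force between each of case_1, case_2 and the fingers below 0.1 N))); the arm keeps its last pose, push and grip.
It fails at once if a case is dropped or thrown (faster than 0.6 m/s while not held) ((linear speed of case_1 above 0.6 m/s and contact force between case_1 and the fingers below 0.05 N) or (linear speed of case_2 above 0.6 m/s and contact force between case_2 and the fingers below 0.05 N) or (linear speed of case_3 above 0.6 m/s and contact force between case_3 and the fingers below 0.05 N)).
It fails at once if the motor, hex key or spur gear is moved by more than 30 mm (distance of any of motor, hexkey, spur_gear from where it was at the start of the episode above 0.03 m).
It also fails if it takes over 69 s, if anything falls off the work surface, if the arm or the gripper's body presses on something with over 40 N, if the wrist force passes 120 N, or if a joint passes its speed limit or range.

## Working session

There is one attempt and no reset: what is moved stays moved. The work goes in short steps, Python scripts to look and compute and a tool call to move; the robot and the scene stay as the last step left them, time stands still between calls to the robot, and variables do not carry over. Pictures are saved under pics/ and viewed, on a budget of 10 in all, crops included, one or two more only if the job needs it, and the job is handed in when it is done.

Besides the shell and the picture viewer there is one more tool, called after ">>>" as name([rows], argument=value, ...), one row to a line, values as JSON. send_rows: Moves the arm, as the interface text tells. Its arguments: {"type":"object","properties":{"deltas":{"type":"array"},"force":{"type":"number"}},"required":["deltas"]}

```bash
mkdir -p pics; ls; cat > h.py <<'E'
import numpy as np, cv2
from plant import bot, vision
def pts(s):
    z=s["range_z"].astype(float); K=s["intrinsics"]; v,u=np.mgrid[:400,:640]
    c=np.stack([(u-K[0,2])/K[0,0]*z,(v-K[1,2])/K[1,1]*z,z],-1)
    w=(c-s["t"])@s["R"]; w[z==0]=np.nan
    return w
E
python3 - <<'E'
from h import *
print(bot.get_state(), bot.grip_point_offset)
for n in ("top","side"):
    s=vision.snapshot(n); np.savez(n+".npz",**s); cv2.imwrite(f"pics/{n}0.png",s["image"][...,::-1])
    print(n,-np.array(s["R"]).T@s["t"],s["intrinsics"][0,0])
E
```

```text
pics
{'t': 0.0, 'joint_pos': array([-7.58481273e+01,  1.48573408e+01,  8.80097444e+01, -2.59644689e-04,
        7.72344201e+01, -1.16188704e+01]), 'dq': array([ 0.05223694, -0.04226759, -0.05548383, -0.01074843, -0.01397953,
        0.0605012 ]), 'effort': array([-6.31422790e-04, -4.37309754e+01, -2.83999604e+01,  7.20458245e-02,
        4.14372585e-02, -1.32066884e-04]), 'ee_pos': array([ 239.01619282, -494.75418082,  217.84506734]), 'tool_rot': array([-1.79900524e+02, -2.01952691e-02,  2.57707831e+01]), 'force': array([-0.2262448 ,  0.18306805,  0.12428649]), 'torque': array([-0.03123571, -0.00122369,  0.00063719]), 'finger_gap': 0.99788596387086} 18.8
top [3.17819632e+02 6.67089662e-01 1.14790609e+03] 384.00262996464886
side [  359.51117892 -1073.7624598    829.12865749] 496.37865258932385
```

View pics/top0.png

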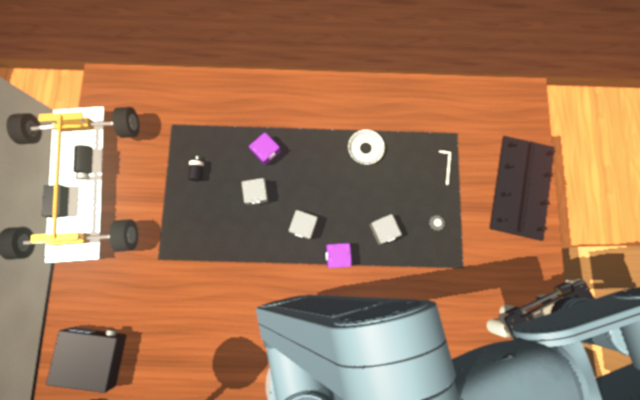

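View pics/side0.png

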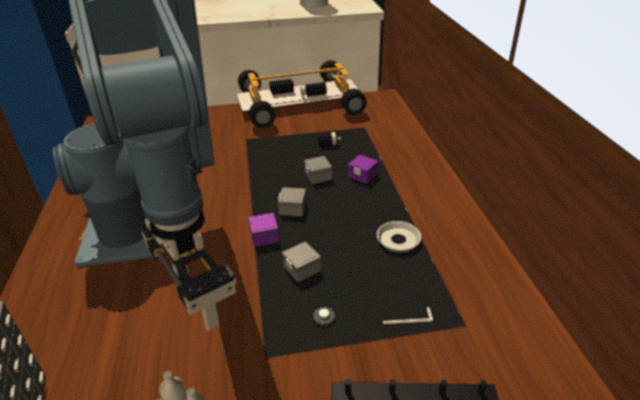

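The top view shows grey cases at about (255,191), (304,224) and (386,229), and purple look-alikes at (265,148) and (339,255). The tray is at (366,147), the motor at (196,170), the gear at (437,223) and the hex key at (447,165). The side view agrees.

```bash
python3 - <<'E'
from h import *
s=dict(np.load("top.npz")); w=pts(s); im=s["image"]
hsv=cv2.cvtColor(im,cv2.COLOR_RGB2HSV)
z=w[...,2]
for nm,(u,v) in dict(c1=(255,191),c2=(304,224),c3=(386,229),p1=(265,148),p2=(339,255)).items():
    m=np.zeros(z.shape,bool); m[v-22:v+23,u-22:u+23]=True
    sat=hsv[...,1]; 
    m&=(z>38)&(z<54)
    p=w[m][:,:2].astype(np.float32); r=cv2.minAreaRect(p)
    print(nm,m.sum(),r,np.nanmedian(w[m],0))
m=np.zeros(z.shape,bool); m[120:175,340:395]=True; m&=(z>10)&(z<30)
print("tray",cv2.minEnclosingCircle(w[m][:,:2].astype(np.float32)),np.nanmedian(z[m]))
m=np.zeros(z.shape,bool); m[212:234,427:448]=True; m&=(z>8)&(z<30)
print("gear",np.nanmedian(w[m],0)); print("mot",w[170,196],"hex",w[168,447])
cv2.imwrite("pics/crop.png",cv2.resize(im[120:270,180:460,::-1],None,fx=2.8,fy=2.8,interpolation=cv2.INTER_CUBIC))
E
```

```text
c1 493 ((534.9201049804688, 173.31385803222656), (67.45838928222656, 64.4378662109375), 9.958206176757812) [535.39974738 173.12091936  47.03324093]
c2 506 ((441.3482666015625, 28.0483455657959), (63.84428024291992, 68.59999084472656), 72.62452697753906) [441.17265491  28.44963574  47.01157585]
c3 508 ((435.2221984863281, -213.15631103515625), (68.38640594482422, 65.0364990234375), 24.904260635375977) [ 434.32056568 -213.21171026   46.92033727]
p1 467 ((669.65966796875, 150.815673828125), (68.76387786865234, 64.70706939697266), 44.559688568115234) [668.73456199 151.06817435  46.71112817]
p2 523 ((355.78839111328125, -76.82606506347656), (63.924476623535156, 68.67835998535156), 5.100587368011475) [355.34979754 -76.84181022  46.84432549]
tray ((689.1597290039062, -158.4014892578125), 55.307411193847656) 15.451520934481561
gear [ 461.34873375 -368.82220038   11.72537869]
mot [594.11657025 348.78795249  34.92783998] hex [ 631.81319355 -411.77666674    5.64529191]
```

View pics/crop.png

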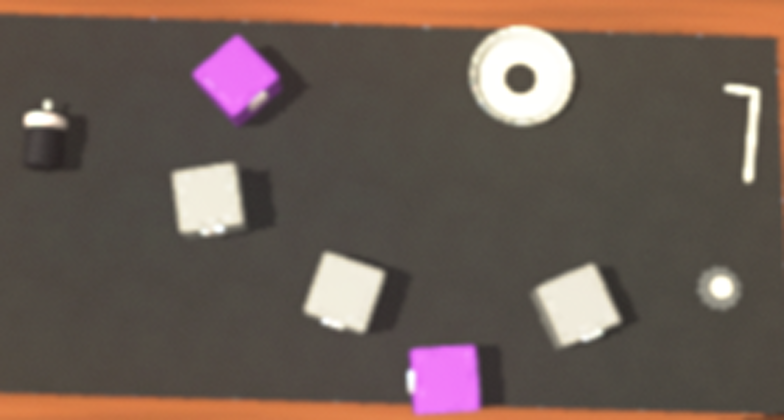

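The latches face -x, so the measured case yaws are roughly +10° (c1), -17° (c2) and +25° (c3). c3 is closest to the arm and to the tool yaw, so I'll start there.

>>> send_rows([
  [0.015,-0.0085,0.005,0,0,0,1],
  [0.03,-0.017,0.01,0,0,0,1],
  [0.03,-0.017,0.01,0,0,0,1],
  [0.03,-0.017,0.01,0,0,0,1],
  [0.03,-0.017,0.01,0,0,0,1],
], force=38)

```text
t: 0.52
ee_pos: [327.8, -366.2, 172.8]
tool_rot: [-180.0, -0.0, 25.7]
force: [0.0, 0.2, -0.4]
finger_gap: 1.001
```

>>> send_rows([
  [0.03,-0.017,0.01,0,0,0,1],
  [0.03,-0.017,0.01,0,0,0,1],
  [0.03,-0.017,0.01,0,0,0,1],
  [0.03,-0.017,0.01,0,0,0,1],
  [0.03,-0.017,0.01,0,0,0,1],
])

```text
t: 0.93
ee_pos: [426.1, -224.2, 123.0]
tool_rot: [-180.0, 0.0, 25.8]
force: [0.6, 0.3, 0.2]
finger_gap: 1.0
```

>>> send_rows([
  [0.0135,-0.0075,0.005,0,0,0,1],
  [0,0,0,0,0,0,1],
  [0,0,0,0,0,0,1],
])

```text
t: 1.18
ee_pos: [434.4, -212.5, 118.2]
tool_rot: [-179.9, 0.0, 25.9]
force: [0.6, -0.2, 0.5]
finger_gap: 1.002
```

>>> send_rows([
  [0,0,0.02,0,0,0,1],
  [0,0,0.03,0,0,0,1],
  [0,0,0.03,0,0,0,1],
  [0,0,0.02,0,0,0,1],
  [0,0,0.01,0,0,0,1],
])

```text
t: 1.6
ee_pos: [432.7, -213.8, 6.6]
tool_rot: [-179.8, 0.1, 25.7]
force: [-0.8, -0.2, -0.5]
finger_gap: 1.002
```

>>> send_rows([
  [0,0,0.0015,0,0,0,-1],
  [0,0,0,0,0,0,-1],
  [0,0,0,0,0,0,-1],
  [0,0,0,0,0,0,-1],
  [0,0,0,0,0,0,-1],
])

```text
t: 2.02
ee_pos: [435.3, -214.1, 8.4]
tool_rot: [179.9, -0.1, 25.8]
force: [1.4, -4.5, 0.3]
finger_gap: 0.689
```

>>> send_rows([
  [0,0,0,0,0,0,-1],
  [0,0,0,0,0,0,-1],
  [0,0,0,0,0,0,-1],
])

```text
t: 2.27
ee_pos: [435.4, -214.1, 8.4]
tool_rot: [179.9, -0.1, 25.8]
force: [-0.9, -1.5, 6.7]
finger_gap: 0.688
```

>>> send_rows([
  [0,0,-0.01,0,0,0,-1],
  [0,0,-0.025,0,0,0,-1],
  [0,0,-0.03,0,0,0,-1],
  [0,0,-0.025,0,0,0,-1],
  [0,0,-0.01,0,0,0,-1],
])

```text
t: 2.68
ee_pos: [435.6, -213.9, 110.4]
tool_rot: [179.8, -0.1, 25.8]
force: [1.7, 0.0, -4.2]
finger_gap: 0.683
```

>>> send_rows([
  [0,0,0,0,0,0,-1],
  [0,0,0,0,0,0,-1],
  [0,0,0,0,0,0,-1],
])

```text
t: 2.93
ee_pos: [433.3, -212.3, 105.5]
tool_rot: [-179.8, 0.1, 25.8]
force: [0.5, -0.1, -4.6]
finger_gap: 0.684
```

>>> send_rows([
  [0,0.017,0,0,0,0,-1],
  [0,0.018,0,0,0,0,-1],
  [0,-0.023,0,0,0,0,-1],
  [0,-0.024,0,0,0,0,-1],
  [0,-0.023,0,0,0,0,-1],
])

```text
t: 3.35
ee_pos: [417.5, -180.5, 104.7]
tool_rot: [-179.7, 0.1, 25.7]
force: [-0.2, 0.3, -4.9]
finger_gap: 0.682
```

>>> send_rows([
  [0,0.023,0,0,0,0,-1],
  [0,0.024,0,0,0,0,-1],
  [0,0.023,0,0,0,0,-1],
  [0,-0.023,0,0,0,0,-1],
  [0,-0.024,0,0,0,0,-1],
])

```text
t: 3.77
ee_pos: [429.2, -203.7, 104.9]
tool_rot: [-179.9, 0.1, 25.6]
force: [-0.8, 0.7, -5.8]
finger_gap: 0.685
```

>>> send_rows([
  [0,-0.023,0,0,0,0,-1],
  [0,0.023,0,0,0,0,-1],
  [0,0.024,0,0,0,0,-1],
  [0,0.023,0,0,0,0,-1],
  [0,0,0,0,0,0,-1],
])

```text
t: 4.18
ee_pos: [451.2, -248.3, 105.7]
tool_rot: [179.9, 0.0, 25.7]
force: [0.5, -1.7, -4.4]
finger_gap: 0.684
```

>>> send_rows([
  [0,0,0,0,0,0,-1],
])

```text
t: 4.27
ee_pos: [449.0, -245.0, 105.1]
tool_rot: [-179.8, 0.1, 25.7]
force: [-0.3, 0.2, -5.1]
finger_gap: 0.68
```

>>> send_rows([
  [0,0,0,0,0,0,-1],
])

```text
t: 4.35
ee_pos: [448.3, -243.6, 105.2]
tool_rot: [-179.7, 0.1, 25.7]
force: [-0.3, 0.5, -4.5]
finger_gap: 0.685
```

>>> send_rows([
  [0,0,0,0,0,0,-1],
])

```text
t: 4.43
ee_pos: [448.5, -243.5, 105.9]
tool_rot: [-179.8, 0.1, 25.8]
force: [0.3, -0.2, -4.6]
finger_gap: 0.686
```

>>> send_rows([
  [0,0,0,0,0,0,-1],
])

```text
t: 4.52
ee_pos: [449.0, -243.8, 106.5]
tool_rot: [-179.9, 0.0, 25.8]
force: [0.2, -0.0, -3.9]
finger_gap: 0.687
```

>>> send_rows([
  [0,0,0,0,0,0,-1],
])

```text
t: 4.6
ee_pos: [449.3, -244.1, 106.9]
tool_rot: [-180.0, 0.0, 25.8]
force: [0.3, 1.3, -5.5]
finger_gap: 0.687
```

>>> send_rows([
  [0,0,0,0,0,0,-1],
])

```text
t: 4.68
ee_pos: [449.5, -244.4, 107.2]
tool_rot: [-180.0, 0.0, 25.8]
force: [-0.3, 1.1, -5.2]
finger_gap: 0.686
```

>>> send_rows([
  [0,0,0,0,0,0,-1],
])

```text
t: 4.77
ee_pos: [449.7, -244.6, 107.3]
tool_rot: [180.0, -0.0, 25.8]
force: [-0.8, 1.0, -4.7]
finger_gap: 0.69
```

>>> send_rows([
  [0,0,0,0,0,0,-1],
])

```text
t: 4.85
ee_pos: [449.7, -244.7, 107.3]
tool_rot: [180.0, -0.0, 25.8]
force: [-1.5, -0.1, -5.8]
finger_gap: 0.686
```

>>> send_rows([
  [0,0,0,0,0,0,-1],
])

```text
t: 4.93
ee_pos: [449.8, -244.8, 107.3]
tool_rot: [180.0, -0.0, 25.8]
force: [0.6, 0.1, -5.7]
finger_gap: 0.686
```

>>> send_rows([
  [0,0,0,0,0,0,-1],
])

```text
t: 5.02
ee_pos: [449.7, -244.8, 107.2]
tool_rot: [180.0, -0.0, 25.8]
force: [0.3, -0.1, -4.7]
finger_gap: 0.687
```

```bash
cat > listen.py <<'E'
from h import *
T=[];F=[]
for i in range(20):
    s=bot.get_state(); T.append(s["t"]); F.append(s["force"][:2]); vision.snapshot("side")
yaw=np.radians(s["tool_rot"][2]); F=np.array(F);T=np.array(T)
a=F@[np.sin(yaw),-np.cos(yaw)]; b=F@[np.cos(yaw),np.sin(yaw)]
print("along y",a.round(1)); print("along x",b.round(1))
for n,q in(("y",a),("x",b)):
    r=[]
    for f in np.arange(2,8,.5):
        d=np.exp(-(T-T[0])/1.0)
        A=np.c_[np.cos(2*np.pi*f*T)*d,np.sin(2*np.pi*f*T)*d,np.ones_like(T)]
        c=np.linalg.lstsq(A[2:],q[2:],rcond=None)[0]; r.append((f,round(float(np.hypot(*c[:2])),2)))
    print(n,[(float(f),v) for f,v in r])
print(s["t"],s["ee_pos"])
E
echo ok
```

```text
ok
```

>>> send_rows([
  [0,-0.025,0,0,0,0,-1],
  [0,-0.025,0,0,0,0,-1],
  [0,-0.025,0,0,0,0,-1],
  [0,0.025,0,0,0,0,-1],
  [0,0.025,0,0,0,0,-1],
])

```text
t: 5.43
ee_pos: [437.1, -219.4, 106.7]
tool_rot: [-179.8, 0.1, 25.9]
force: [1.9, -1.4, -4.4]
finger_gap: 0.683
```

>>> send_rows([
  [0,0.025,0,0,0,0,-1],
  [0,-0.025,0,0,0,0,-1],
  [0,-0.025,0,0,0,0,-1],
  [0,-0.025,0,0,0,0,-1],
  [0,0.025,0,0,0,0,-1],
])

```text
t: 5.85
ee_pos: [420.0, -189.4, 104.2]
tool_rot: [-179.1, 0.3, 25.9]
force: [-1.8, 3.2, -6.1]
finger_gap: 0.687
```

>>> send_rows([
  [0,0.025,0,0,0,0,-1],
  [0,0.025,0,0,0,0,-1],
  [0,-0.025,0,0,0,0,-1],
  [0,-0.025,0,0,0,0,-1],
  [0,-0.025,0,0,0,0,-1],
])

```text
t: 6.27
ee_pos: [416.7, -177.2, 106.7]
tool_rot: [-180.0, 0.0, 25.7]
force: [-1.0, 1.5, -4.3]
finger_gap: 0.688
```

>>> send_rows([
  [0,0.025,0,0,0,0,-1],
  [0,0.025,0,0,0,0,-1],
  [0,0.025,0,0,0,0,-1],
  [0,0,0,0,0,0,-1],
])

```text
t: 6.6
ee_pos: [452.6, -249.7, 108.1]
tool_rot: [179.6, -0.1, 25.7]
force: [1.5, -0.3, -4.3]
finger_gap: 0.684
```

```bash
python3 listen.py
```

```text
along y [ 0.9 -0.6 -1.2 -0.7 -0.5  0.1 -0.1  0.2  0.1 -0.3 -0.1  0.1 -0.1 -0.2
 -0.2  0.4  0.5 -0.   0.   1.3]
along x [ 1.3  0.1 -1.6  0.2 -0.1 -0.8 -0.7  0.   0.2 -0.5  0.3  0.2 -0.7  0.1
 -0.6 -0.1 -0.2  0.5 -0.3  0.7]
y [(2.0, 0.61), (2.5, 0.41), (3.0, 0.48), (3.5, 0.37), (4.0, 0.41), (4.5, 0.22), (5.0, 0.33), (5.5, 0.5), (6.0, 0.09), (6.5, 0.33), (7.0, 0.19), (7.5, 0.22)]
x [(2.0, 0.45), (2.5, 0.16), (3.0, 0.26), (3.5, 0.23), (4.0, 0.34), (4.5, 0.4), (5.0, 0.56), (5.5, 0.6), (6.0, 0.68), (6.5, 0.66), (7.0, 0.17), (7.5, 0.35)]
7.55 [ 449.6942225  -244.84958981  107.14468899]
```

c3 settles at once: along the shake axis, nothing stands out near 4 Hz. I'll put it back.

>>> send_rows([
  [0,-0.01,0,0,0,0,-1],
  [0,-0.017,0.01,0,0,0,-1],
  [0,-0.007,0.025,0,0,0,-1],
  [0,0,0.025,0,0,0,-1],
  [0,0,0.018,0,0,0,-1],
])

```text
t: 8.02
ee_pos: [433.7, -212.5, 27.9]
tool_rot: [-179.9, 0.0, 25.8]
force: [0.4, -0.1, -5.0]
finger_gap: 0.688
```

>>> send_rows([
  [0,0,0.01,0,0,0,-1],
  [0,0,0.005,0,0,0,-1],
  [0,0,0.003,0,0,0,-1],
  [0,0,0,0,0,0,-1],
  [0,0,0,0,0,0,-1],
])

```text
t: 8.43
ee_pos: [435.5, -214.7, 11.9]
tool_rot: [179.9, -0.0, 25.8]
force: [0.9, -0.8, -5.6]
finger_gap: 0.689
```

>>> send_rows([
  [0,0,0,0,0,0,-1],
  [0,0,0,0,0,0,-1],
])

```text
t: 8.6
ee_pos: [435.5, -214.7, 12.0]
tool_rot: [179.9, -0.0, 25.8]
force: [0.1, 0.6, -5.5]
finger_gap: 0.686
```

>>> send_rows([
  [0,0,0.0015,0,0,0,-1],
  [0,0,0.001,0,0,0,-1],
  [0,0,0.001,0,0,0,-1],
  [0,0,0,0,0,0,-1],
  [0,0,0,0,0,0,-1],
])

```text
t: 9.02
ee_pos: [435.1, -214.4, 8.5]
tool_rot: [180.0, -0.0, 25.8]
force: [-2.1, 0.9, 4.9]
finger_gap: 0.687
```

>>> send_rows([
  [0,0,0.0007,0,0,0,-1],
  [0,0,0,0,0,0,-1],
  [0,0,0,0,0,0,-1],
])

```text
t: 9.27
ee_pos: [435.1, -214.4, 8.5]
tool_rot: [180.0, -0.0, 25.8]
force: [-3.5, 2.3, 13.2]
finger_gap: 0.69
```

>>> send_rows([
  [0,0,0,0,0,0,1],
  [0,0,0,0,0,0,1],
  [0,0,0,0,0,0,1],
  [0,0,0,0,0,0,1],
])

```text
t: 9.6
ee_pos: [435.1, -214.4, 7.0]
tool_rot: [180.0, -0.0, 25.8]
force: [0.2, 0.1, 0.6]
finger_gap: 0.924
```

>>> send_rows([
  [0,0,-0.01,0,0,0,1],
  [0,0,-0.025,0,0,0,1],
  [0,0,-0.03,0,0,0,1],
  [0,0,-0.03,0,0,0,1],
  [0,0,-0.015,0,0,0,1],
])

```text
t: 10.02
ee_pos: [436.2, -215.2, 120.9]
tool_rot: [179.8, -0.1, 25.8]
force: [0.6, -0.1, -0.8]
finger_gap: 0.997
```

>>> send_rows([
  [0.008,-0.0155,0,0,0,0,1],
  [0.016,-0.031,0,0,0,0,1],
  [0.016,-0.031,0,0,0,0,1],
  [0.016,-0.031,0,0,0,0,1],
  [0.016,-0.031,0,0,0,0,1],
])

```text
t: 10.43
ee_pos: [438.9, -56.0, 117.7]
tool_rot: [180.0, -0.0, 25.7]
force: [0.1, 0.1, 0.2]
finger_gap: 1.003
```

>>> send_rows([
  [0.016,-0.031,0,0,0,0,1],
  [0.016,-0.031,0,0,0,0,1],
  [0.0067,-0.0135,0,0,0,7.1,1],
  [0,0,0,0,0,7.1,1],
  [0,0,0,0,0,7.1,1],
])

```text
t: 10.85
ee_pos: [441.0, 29.0, 117.6]
tool_rot: [180.0, -0.0, 4.3]
force: [0.7, -0.1, 0.8]
finger_gap: 1.001
```

>>> send_rows([
  [0,0,0,0,0,7.1,1],
  [0,0,0,0,0,7.1,1],
  [0,0,0,0,0,7.1,1],
  [0,0,0,0,0,0,1],
  [0,0,0,0,0,0,1],
])

```text
t: 11.27
ee_pos: [441.2, 27.5, 117.4]
tool_rot: [-180.0, -0.0, -16.6]
force: [-0.3, -0.9, -0.4]
finger_gap: 0.999
```

```bash
python3 - <<'E'
from h import *
s=vision.snapshot("side"); cv2.imwrite("pics/side1.png",s["image"][...,::-1])
b=bot.get_state();print(b["t"],b["ee_pos"],b["tool_rot"],b["joint_pos"])
E
```

```text
11.3167 [441.18824176  27.51931911 117.31789632] [-1.79997841e+02 -2.06302797e-02 -1.66002687e+01] [-1.09470200e+01  9.54593536e+00  1.10359497e+02  1.34095051e-04
  6.00738253e+01  9.56531814e+01]
```

View pics/side1.png

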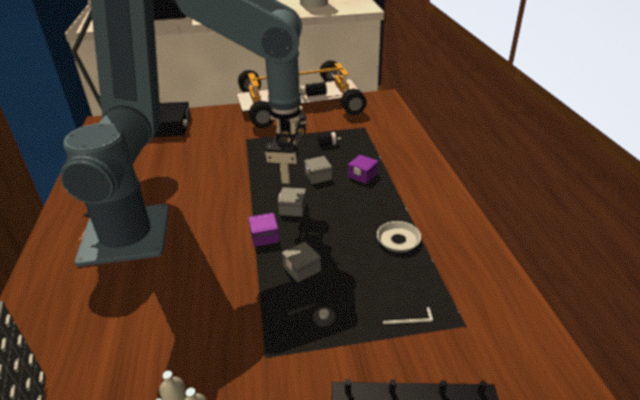

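The side view shows c3 standing back in place at (301,261), with the gripper above c2 at (291,201). I'll grasp c2, lift it and shake it.

>>> send_rows([
  [0,0,0.02,0,0,0,1],
  [0,0,0.03,0,0,0,1],
  [0,0,0.03,0,0,0,1],
  [0,0,0.02,0,0,0,1],
  [0,0,0.01,0,0,0,1],
])

```text
t: 11.73
ee_pos: [439.3, 27.8, 4.7]
tool_rot: [180.0, 0.2, -16.6]
force: [-0.2, -0.2, -0.0]
finger_gap: 1.0
```

>>> send_rows([
  [0,0,0.0005,0,0,0,-1],
  [0,0,0,0,0,0,-1],
  [0,0,0,0,0,0,-1],
  [0,0,0,0,0,0,-1],
  [0,0,0,0,0,0,-1],
])

```text
t: 12.15
ee_pos: [442.0, 27.4, 7.4]
tool_rot: [-180.0, -0.1, -16.8]
force: [-0.0, -0.3, -0.5]
finger_gap: 0.694
```

>>> send_rows([
  [0,0,0,0,0,0,-1],
  [0,0,0,0,0,0,-1],
  [0,0,0,0,0,0,-1],
])

```text
t: 12.4
ee_pos: [442.0, 27.4, 7.4]
tool_rot: [-180.0, -0.1, -16.8]
force: [-0.5, -0.2, 6.5]
finger_gap: 0.686
```

>>> send_rows([
  [0,0,-0.01,0,0,0,-1],
  [0,0,-0.025,0,0,0,-1],
  [0,0,-0.03,0,0,0,-1],
  [0,0,-0.025,0,0,0,-1],
  [0,0,-0.01,0,0,0,-1],
])

```text
t: 12.82
ee_pos: [442.4, 27.4, 109.4]
tool_rot: [-180.0, -0.2, -16.8]
force: [1.1, -0.1, -4.5]
finger_gap: 0.686
```

>>> send_rows([
  [0,0.017,0,0,0,0,-1],
  [0,0.018,0,0,0,0,-1],
])

```text
t: 12.98
ee_pos: [431.1, -5.7, 107.2]
tool_rot: [-180.0, -0.1, -16.7]
force: [0.0, -0.4, -5.2]
finger_gap: 0.686
```

>>> send_rows([
  [0,-0.025,0,0,0,0,-1],
  [0,-0.025,0,0,0,0,-1],
  [0,-0.025,0,0,0,0,-1],
  [0,0.025,0,0,0,0,-1],
  [0,0.025,0,0,0,0,-1],
])

```text
t: 13.4
ee_pos: [437.7, 20.6, 106.0]
tool_rot: [-180.0, 0.1, -16.4]
force: [0.8, -1.7, -3.6]
finger_gap: 0.684
```

>>> send_rows([
  [0,0.025,0,0,0,0,-1],
  [0,-0.025,0,0,0,0,-1],
  [0,-0.025,0,0,0,0,-1],
  [0,-0.025,0,0,0,0,-1],
  [0,0.025,0,0,0,0,-1],
])

```text
t: 13.82
ee_pos: [446.6, 49.1, 106.4]
tool_rot: [-179.7, -0.0, -16.4]
force: [0.9, -1.8, -3.9]
finger_gap: 0.685
```

>>> send_rows([
  [0,0.025,0,0,0,0,-1],
  [0,0.025,0,0,0,0,-1],
  [0,-0.025,0,0,0,0,-1],
  [0,-0.025,0,0,0,0,-1],
  [0,-0.025,0,0,0,0,-1],
])

```text
t: 14.23
ee_pos: [452.3, 65.3, 106.1]
tool_rot: [180.0, 0.1, -17.1]
force: [0.2, -0.4, -4.3]
finger_gap: 0.687
```

>>> send_rows([
  [0,0.025,0,0,0,0,-1],
  [0,0.025,0,0,0,0,-1],
  [0,0.025,0,0,0,0,-1],
  [0,0,0,0,0,0,-1],
])

```text
t: 14.57
ee_pos: [429.4, -8.2, 105.9]
tool_rot: [179.9, 0.1, -16.8]
force: [0.1, 0.0, -4.6]
finger_gap: 0.685
```

```bash
python3 listen.py
```

```text
along y [-0.1  0.4  0.5  0.1 -1.  -0.   0.3 -0.6 -0.2  0.3 -1.1 -0.3 -0.   0.4
  0.6  0.   0.5 -0.3  0.4 -0.3]
along x [ 0.1 -0.4 -0.  -0.   0.3  0.1  0.1  0.3 -0.1  0.9 -0.2 -0.2  0.6  0.4
 -0.4 -0.1  0.4  0.5 -1.3  0.3]
y [(2.0, 0.22), (2.5, 0.2), (3.0, 0.44), (3.5, 0.41), (4.0, 0.27), (4.5, 0.15), (5.0, 0.41), (5.5, 0.54), (6.0, 0.64), (6.5, 0.67), (7.0, 0.5), (7.5, 0.37)]
x [(2.0, 0.05), (2.5, 0.13), (3.0, 0.06), (3.5, 0.11), (4.0, 0.05), (4.5, 0.3), (5.0, 0.52), (5.5, 0.5), (6.0, 0.42), (6.5, 0.29), (7.0, 0.11), (7.5, 0.35)]
15.5167 [430.98661132  -5.99383204 106.44798853]
```

c2 is quiet as well. I'll put it back.

>>> send_rows([
  [0,-0.01,0,0,0,0,-1],
  [0,-0.018,0.01,0,0,0,-1],
  [0.001,-0.007,0.025,0,0,0,-1],
  [0,0,0.025,0,0,0,-1],
  [0,0,0.018,0,0,0,-1],
])

```text
t: 15.98
ee_pos: [441.9, 28.4, 27.1]
tool_rot: [-180.0, 0.0, -16.8]
force: [-0.8, 0.2, -4.4]
finger_gap: 0.687
```

>>> send_rows([
  [0,0,0.01,0,0,0,-1],
  [0,0,0.005,0,0,0,-1],
  [0,0,0.003,0,0,0,-1],
  [0,0,0,0,0,0,-1],
  [0,0,0,0,0,0,-1],
])

```text
t: 16.4
ee_pos: [442.8, 27.2, 11.0]
tool_rot: [-180.0, -0.1, -16.8]
force: [0.1, -0.5, -4.6]
finger_gap: 0.687
```

>>> send_rows([
  [0,0,0.0015,0,0,0,-1],
  [0,0,0.001,0,0,0,-1],
  [0,0,0.001,0,0,0,-1],
  [0,0,0.0005,0,0,0,-1],
  [0,0,0,0,0,0,-1],
])

```text
t: 16.82
ee_pos: [442.5, 27.1, 7.4]
tool_rot: [-180.0, -0.1, -16.8]
force: [-2.3, 0.7, 5.5]
finger_gap: 0.691
```

>>> send_rows([
  [0,0,0,0,0,0,-1],
  [0,0,0,0,0,0,-1],
  [0,0,0,0,0,0,-1],
])

```text
t: 17.07
ee_pos: [442.5, 27.2, 7.4]
tool_rot: [-180.0, -0.1, -16.8]
force: [-2.5, 0.9, 4.4]
finger_gap: 0.687
```

>>> send_rows([
  [0,0,0,0,0,0,1],
  [0,0,0,0,0,0,1],
  [0,0,0,0,0,0,1],
  [0,0,0,0,0,0,1],
])

```text
t: 17.4
ee_pos: [442.4, 27.2, 6.6]
tool_rot: [-180.0, -0.0, -16.8]
force: [-0.5, 0.8, -0.3]
finger_gap: 0.924
```

>>> send_rows([
  [0,0,-0.01,0,0,0,1],
  [0,0,-0.025,0,0,0,1],
  [0,0,-0.03,0,0,0,1],
  [0,0,-0.03,0,0,0,1],
  [0,0,-0.015,0,0,0,1],
])

```text
t: 17.82
ee_pos: [443.6, 27.0, 119.5]
tool_rot: [-180.0, -0.2, -16.8]
force: [0.8, -0.2, 0.5]
finger_gap: 1.002
```

>>> send_rows([
  [0.004,-0.0145,0,0,0,0,1],
  [0.008,-0.029,0,0,0,0,1],
  [0.008,-0.029,0,0,0,0,1],
  [0.008,-0.029,0,0,0,0,1],
  [0.008,-0.029,0,0,0,0,1],
])

```text
t: 18.23
ee_pos: [515.0, 142.9, 116.5]
tool_rot: [-180.0, -0.0, -16.9]
force: [-0.3, -0.1, 0.4]
finger_gap: 1.001
```

>>> send_rows([
  [0.008,-0.029,0,0,0,0,1],
  [0.002,-0.007,0,0,0,-6.7,1],
  [0,0,0,0,0,-6.7,1],
  [0,0,0,0,0,-6.7,1],
  [0,0,0,0,0,-6.7,1],
])

```text
t: 18.65
ee_pos: [534.2, 173.7, 116.0]
tool_rot: [-180.0, 0.0, 10.3]
force: [-0.2, -0.7, -0.1]
finger_gap: 0.998
```

>>> send_rows([
  [0,0,0,0,0,0,1],
  [0,0,0,0,0,0,1],
])

```text
t: 18.82
ee_pos: [534.3, 173.3, 116.3]
tool_rot: [-180.0, 0.0, 9.8]
force: [0.7, 1.0, 0.5]
finger_gap: 0.997
```

>>> send_rows([
  [0,0,0.02,0,0,0,1],
  [0,0,0.03,0,0,0,1],
  [0,0,0.03,0,0,0,1],
  [0,0,0.02,0,0,0,1],
  [0,0,0.008,0,0,0,1],
])

```text
t: 19.23
ee_pos: [532.0, 172.8, 5.4]
tool_rot: [-180.0, 0.3, 9.8]
force: [0.3, -0.0, 0.3]
finger_gap: 1.002
```

>>> send_rows([
  [0,0,0,0,0,0,-1],
  [0,0,0,0,0,0,-1],
  [0,0,0,0,0,0,-1],
  [0,0,0,0,0,0,-1],
  [0,0,0,0,0,0,-1],
])

```text
t: 19.65
ee_pos: [535.5, 173.3, 9.9]
tool_rot: [180.0, -0.2, 10.0]
force: [-0.6, -5.2, 4.0]
finger_gap: 0.688
```

>>> send_rows([
  [0,0,0,0,0,0,-1],
  [0,0,0,0,0,0,-1],
  [0,0,0,0,0,0,-1],
])

```text
t: 19.9
ee_pos: [535.5, 173.2, 9.9]
tool_rot: [180.0, -0.2, 10.0]
force: [-0.8, -0.8, 6.1]
finger_gap: 0.69
```

>>> send_rows([
  [0,0,-0.01,0,0,0,-1],
  [0,0,-0.025,0,0,0,-1],
  [0,0,-0.03,0,0,0,-1],
  [0,0,-0.025,0,0,0,-1],
  [0,0,-0.01,0,0,0,-1],
])

```text
t: 20.32
ee_pos: [535.8, 173.7, 112.2]
tool_rot: [-180.0, -0.3, 10.0]
force: [0.7, -0.7, -2.9]
finger_gap: 0.689
```

>>> send_rows([
  [0,0.017,0,0,0,0,-1],
  [0,0.018,0,0,0,0,-1],
])

```text
t: 20.48
ee_pos: [540.0, 139.6, 109.0]
tool_rot: [-180.0, -0.0, 10.1]
force: [0.2, -0.6, -4.4]
finger_gap: 0.687
```

>>> send_rows([
  [0,-0.025,0,0,0,0,-1],
  [0,-0.025,0,0,0,0,-1],
  [0,-0.025,0,0,0,0,-1],
  [0,0.025,0,0,0,0,-1],
  [0,0.025,0,0,0,0,-1],
])

```text
t: 20.9
ee_pos: [534.2, 166.0, 107.4]
tool_rot: [-180.0, 0.1, 10.3]
force: [1.0, -2.0, -5.0]
finger_gap: 0.688
```

>>> send_rows([
  [0,0.025,0,0,0,0,-1],
  [0,-0.025,0,0,0,0,-1],
  [0,-0.025,0,0,0,0,-1],
  [0,-0.025,0,0,0,0,-1],
  [0,0.025,0,0,0,0,-1],
])

```text
t: 21.32
ee_pos: [528.4, 196.1, 107.4]
tool_rot: [-179.7, 0.1, 10.3]
force: [0.7, 1.1, -4.4]
finger_gap: 0.688
```

>>> send_rows([
  [0,0.025,0,0,0,0,-1],
  [0,0.025,0,0,0,0,-1],
  [0,-0.025,0,0,0,0,-1],
  [0,-0.025,0,0,0,0,-1],
  [0,-0.025,0,0,0,0,-1],
])

```text
t: 21.73
ee_pos: [526.7, 212.2, 107.4]
tool_rot: [-180.0, 0.1, 9.8]
force: [0.4, -1.7, -4.0]
finger_gap: 0.687
```

>>> send_rows([
  [0,0.025,0,0,0,0,-1],
  [0,0.025,0,0,0,0,-1],
  [0,0.025,0,0,0,0,-1],
  [0,0,0,0,0,0,-1],
])

```text
t: 22.07
ee_pos: [540.2, 135.4, 107.5]
tool_rot: [179.9, 0.1, 9.9]
force: [0.3, -4.2, -3.0]
finger_gap: 0.68
```

```bash
python3 listen.py
```

```text
along y [ 4.2 -0.9 -1.9  0.1  1.6  1.5 -0.1 -1.5 -0.9  0.3  1.   0.3 -0.7 -0.2
  0.5  1.4 -0.3 -1.1 -1.1  1.5]
along x [-0.5 -0.4  0.2  0.3 -0.5  0.4 -0.2 -0.1 -0.4 -0.4 -0.4  0.9  0.3  0.7
  0.5 -0.4 -0.3 -0.2 -0.5  0.2]
y [(2.0, 0.72), (2.5, 1.21), (3.0, 1.03), (3.5, 1.72), (4.0, 2.11), (4.5, 1.34), (5.0, 0.46), (5.5, 0.83), (6.0, 0.27), (6.5, 0.59), (7.0, 0.33), (7.5, 0.43)]
x [(2.0, 0.53), (2.5, 0.53), (3.0, 0.29), (3.5, 0.27), (4.0, 0.18), (4.5, 0.19), (5.0, 0.16), (5.5, 0.12), (6.0, 0.08), (6.5, 0.27), (7.0, 0.53), (7.5, 0.41)]
23.0167 [540.39631768 138.9025354  108.48031906]
```

c1 clearly rattles: about 2 N to and fro at 4 Hz along the shake axis. I'll carry it over the tray.

>>> send_rows([
  [0.005,0.016,-0.004,0,0,0,-1],
  [0.0095,0.032,-0.005,0,0,0,-1],
  [0.0095,0.032,-0.005,0,0,0,-1],
  [0.0095,0.032,0,0,0,0,-1],
  [0.0095,0.032,0,0,0,0,-1],
])

```text
t: 23.48
ee_pos: [608.4, 3.2, 123.0]
tool_rot: [180.0, -0.1, 10.0]
force: [0.8, -0.7, -4.9]
finger_gap: 0.689
```

>>> send_rows([
  [0.0095,0.032,0,0,0,0,-1],
  [0.0095,0.032,0,0,0,0,-1],
  [0.0095,0.032,0,0,0,0,-1],
  [0.0095,0.032,0,0,0,0,-1],
  [0.008,0.026,0,0,0,0,-1],
])

```text
t: 23.9
ee_pos: [680.4, -142.0, 122.2]
tool_rot: [180.0, -0.0, 9.9]
force: [0.9, 1.0, -4.9]
finger_gap: 0.686
```

>>> send_rows([
  [0.005,0.014,0,0,0,0,-1],
  [0.002,0.006,0,0,0,0,-1],
  [0,0,0,0,0,0,-1],
  [0,0,0,0,0,0,-1],
  [0,0,0,0,0,0,-1],
])

```text
t: 24.32
ee_pos: [689.3, -156.2, 122.2]
tool_rot: [-179.9, 0.1, 10.0]
force: [-0.0, 0.6, -5.0]
finger_gap: 0.689
```

>>> send_rows([
  [0,0,0,0,0,0,-1],
  [0,0,0,0,0,0,-1],
  [0,0,0,0,0,0,-1],
  [0,0,0,0,0,0,-1],
  [0,0,0,0,0,0,-1],
])

```text
t: 24.73
ee_pos: [690.0, -157.4, 122.7]
tool_rot: [180.0, -0.0, 10.0]
force: [-0.6, -0.4, -4.0]
finger_gap: 0.688
```

>>> send_rows([
  [0,0,0,0,0,0,-1],
  [0,0,0,0,0,0,-1],
  [0,0,0,0,0,0,-1],
  [0,0,0,0,0,0,-1],
  [0,0,0,0,0,0,-1],
])

```text
t: 25.15
ee_pos: [690.0, -157.8, 122.4]
tool_rot: [-180.0, 0.0, 10.0]
force: [-0.7, -1.0, -3.8]
finger_gap: 0.689
```

>>> send_rows([
  [0,0,0,0,0,0,-1],
  [0,0,0,0,0,0,-1],
  [0,0,0,0,0,0,-1],
  [0,0,0,0,0,0,-1],
  [0,0,0,0,0,0,-1],
])

```text
t: 25.57
ee_pos: [690.0, -157.8, 122.5]
tool_rot: [180.0, 0.0, 10.0]
force: [-0.4, 0.5, -4.4]
finger_gap: 0.686
```

```bash
python3 - <<'E'
from h import *
for n in ("side","top"):
    s=vision.snapshot(n); cv2.imwrite(f"pics/{n}2.png",s["image"][...,::-1])
w=pts(s); z=w[...,2]
for nm,(u,v) in dict(c2=(304,224),c3=(386,229)).items():
    m=np.zeros(z.shape,bool); m[v-22:v+23,u-22:u+23]=True; m&=(z>38)&(z<54)
    if m.sum()>5: print(nm,m.sum(),cv2.minAreaRect(w[m][:,:2].astype(np.float32)))
b=bot.get_state();print(b["t"],b["ee_pos"],b["tool_rot"],b["force"],b["finger_gap"],abs(b["dq"]).max())
E
```

```text
c3 381 ((434.5879821777344, -213.42955017089844), (68.51691436767578, 64.16443634033203), 25.60939598083496)
25.6667 [ 689.99713835 -157.72507998  122.45233911] [-1.79996896e+02 -1.17126930e-03  9.97223890e+00] [-0.73858882  0.20859679 -5.22930734] 0.686714874689267 0.08318004450969528
```

View pics/side2.png

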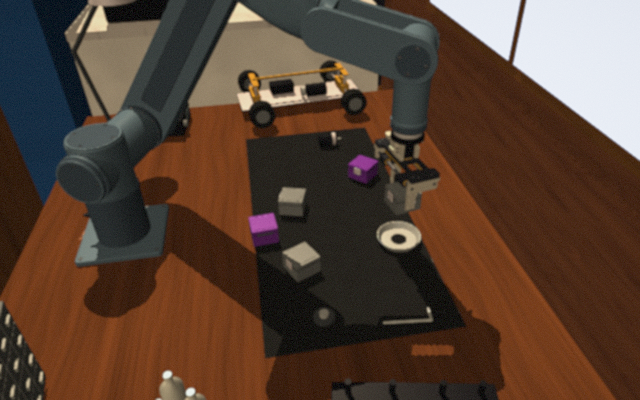

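View pics/top2.png

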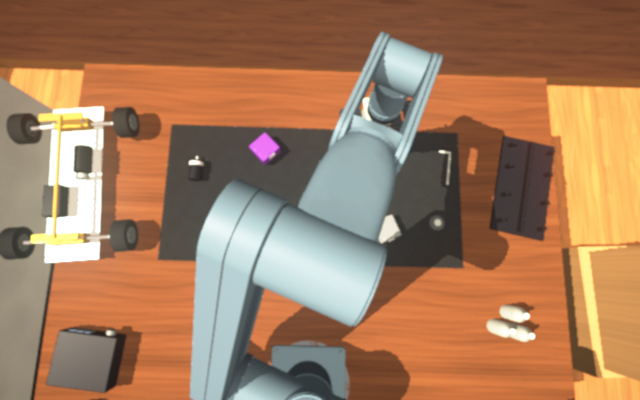

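The side view shows c2 (292,201) and c3 (301,261) standing where they began and the held case above the tray at (399,236). The top view shows the motor, gear and hex key unmoved, though the arm hides c2 there.

```bash
python3 -c "
from h import *
print(bot.close_job())"
```

```text
the job is handed in; nothing more can be done
None
```

The left case (case 1) is the one with the loose gear. I handed the job in at about 26 s with it in the gripper, level and still above the middle of the tray.

- **Shake test:** The right and middle cases settled straight away, with no clear swing near 4 Hz above the sensor noise. The left case went on swinging at 4 Hz, about 2 N to and fro along the shake direction.
- **Quiet cases:** I lowered both onto the bench before letting go. The right case measured within about 1 mm of where it started. The arm hid the middle case from the top camera at the end, so I checked it only in the side view, where it stands upright in its place, and by its release point, which was within 1 mm of where I gripped it.
- **Final hold:** The tool was within about 1 mm of the measured tray centre. By the gripper height, the case's underside was about 112 mm above the bench.
- **Bystanders:** In the final pictures the motor, hex key and spur gear look unmoved.
- **Not measured:** I could not see the gear's 6 mm swing directly. I inferred it from the size of the force, assuming a likely gear weight.

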